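# Make up the pairs after calibration

## Task

Put away the four loose calibration pieces lying on the bench: set each one into the empty bay of the tray that already holds another of the same kind and size. The two inserts must stand upright and the gauge must lie with its dial up; set the pieces down inside the bays, flat on the floor, without dropping them, and leave the timer and the hand-held readout where they are.

Things in the scene. Friction and masses are not known exactly. Their poses are not given: they have to be found in the camera images.
- gauge_center (a point): small pressure gauge lying on its back, white dial up: round steel case 40 mm across and 28 mm high, with a brass stem 12 mm thick and later 9 mm that sticks out sideways along -x, half-way up, to 44 mm from the case's centre; 0.1 kg. The point is the centre of the case, 14 mm above its underside; z up out of the dial. Grip it across the case along y, square to the stem.
- thick_center (a point): thick dry-block insert: upright aluminium cylinder 38 mm in diameter and 65 mm high with four dark bores in its top; 0.17 kg. The point is its centre, half-way up (32.5 mm); z is its axis, up.
- slim_center (a point): slim dry-block insert: upright aluminium cylinder 24 mm in diameter and 65 mm high with one dark bore in its top; 0.075 kg. The point is its centre, half-way up (32.5 mm); z is its axis, up.
- boss_center (a point): boss head (clamp block for a stand): grey painted block 50 mm (x) by 28 mm (y) by 30 mm high, a 14 mm wide, 14 mm deep slot across its top along y, and a brass thumbscrew sticking out of each end along x, to 40 mm from the centre; 0.14 kg. The point is its centre, 15 mm above its underside; z up. Grip it across y.
- bay_gauge (a point): empty bay of the gauge tray: fixed mid-grey tray 110 (x) by 140 (y) mm, floor 4 mm thick; 4 mm thick rim and middle divider rise 10 mm above the bench and leave two bays, each 102 (x) by 64 (y) mm inside. One bay holds a gauge, fixed; the other is empty. The point: centre of the empty bay's floor, 4 mm above the bench; x, y along the tray, z up; the mate's centre is 73 mm to -y.
- bay_thick (a point): empty bay of the thick-insert tray: fixed mid-grey tray 110 (x) by 140 (y) mm, floor 4 mm thick; 4 mm thick rim and middle divider rise 10 mm above the bench and leave two bays, each 102 (x) by 64 (y) mm inside. One bay holds a thick insert (38 mm), fixed; the other is empty. The point: centre of the empty bay's floor, 4 mm above the bench; x, y along the tray, z up; the mate's centre is 68 mm to +y.
- bay_slim (a point): empty bay of the slim-insert tray: fixed mid-grey tray 110 (x) by 140 (y) mm, floor 4 mm thick; 4 mm thick rim and middle divider rise 10 mm above the bench and leave two bays, each 102 (x) by 64 (y) mm inside. One bay holds a slim insert (24 mm), fixed; the other is empty. The point: centre of the empty bay's floor, 4 mm above the bench; x, y along the tray, z up; the mate's centre is 68 mm to -y.
- bay_boss (a point): empty bay of the boss-head tray: fixed mid-grey tray 110 (x) by 140 (y) mm, floor 4 mm thick; 4 mm thick rim and middle divider rise 10 mm above the bench and leave two bays, each 102 (x) by 64 (y) mm inside. One bay holds a boss head, fixed; the other is empty. The point: centre of the empty bay's floor, 4 mm above the bench; x, y along the tray, z up; the mate's centre is 68 mm to +y.
- timer: bystander: white digital timer standing on the bench, 30 mm (x) by 75 mm (y) by 62 mm high; origin under its centre; leave it alone
- meter: bystander: black hand-held thermometer readout lying flat, 170 mm (x) by 85 mm (y) by 36 mm high; origin under its centre; leave it alone
Things that resemble listed ones, but are neither listed nor needed, are in the scene too. Leave any yellow look-alike of the part that bears bay_slim alone. What is shaped like the part that bears boss_center but purple is not meant.

How it is judged:
At the end, for the whole second after the job is handed in: Each piece rests released on the floor (5 mm) of its own kind's empty bay, upright or face up within 0.15 rad, its centre off the bay's by at most, in x / y: gauge 34/14, thick insert 33/15, slim insert 39/22, boss head 28/20 mm (x of gauge_center in the frame of bay_gauge between -0.034 and 0.034 m and y of gauge_center in the frame of bay_gauge between -0.014 and 0.014 m and z of gauge_center in the frame of bay_gauge between 0.009 and 0.019 m and angle between each of gauge_center, thick_center, slim_center, boss_center's own z axis and vertical below 0.15 rad and linear speed of each of gauge, thick, slim, boss below 0.02 m/s and angular speed of each of gauge, thick, slim, boss below 0.2 rad/s and x of thick_center in the frame of bay_thick between -0.033 and 0.033 m and y of thick_center in the frame of bay_thick between -0.015 and 0.015 m and z of thick_center in the frame of bay_thick between 0.0275 and 0.0375 m and x of slim_center in the frame of bay_slim between -0.039 and 0.039 m and y of slim_center in the frame of bay_slim between -0.022 and 0.022 m and z of slim_center in the frame of bay_slim between 0.0275 and 0.0375 m and x of boss_center in the frame of bay_boss between -0.028 and 0.028 m and y of boss_center in the frame of bay_boss between -0.02 and 0.02 m and z of boss_center in the frame of bay_boss between 0.01 and 0.02 m); the robot touches nothing.
It fails at once if a piece is dropped: it moves faster than 0.8 m/s while no finger touches it (a fall of about 33 mm) ((contact force between the fingers and gauge below 0.2 N and linear speed of gauge above 0.8 m/s) or (contact force between the fingers and thick below 0.2 N and linear speed of thick above 0.8 m/s) or (contact force between the fingers and slim below 0.2 N and linear speed of slim above 0.8 m/s) or (contact force between the fingers and boss below 0.2 N and linear speed of boss above 0.8 m/s)).
It fails at once if the timer or the hand-held readout is moved by more than 15 mm (distance of any of timer, meter from where it was at the start of the episode above 0.015 m).
It also fails if it takes over 109 s, if anything falls off the work surface, if the arm or the gripper's body presses on something with over 40 N, if the wrist force passes 120 N, or if a joint passes its speed limit or range.

## Robot

A 6-joint arm with a two-finger parallel gripper is mounted at the origin on the work surface. World frame = base frame: x ahead of the robot, y to its left, z up, the work surface at z = 0. Lengths are in m, angles in rad, forces in N, time in s.
With the tool pointing down it reaches from about 0.275 to 0.825 m from the base axis. Payload 4.9 kg.
Tool frame: the origin (TCP) lies between the finger pads; the fingertips stand 19 mm ahead of it and the grasp point (between the pads) is the TCP; z points along the fingers, y is the line along which they close (so a half turn about z gives the same grasp; the last joint's range is limited). The gripper opens to 85 mm and grips with 20 to 120 N. Pads are 22 mm wide; open, the fingers measure 114 mm over their backs; the gripper's body (76 mm by 85 mm) begins 54 mm behind the grasp point. The pads swing forward as they close: fully open they stand 13 mm farther back than shut.
Start: joints at [1.13, 0.326, -0.193, 1.052, 0, 1.437], TCP at [0.166, 0.524, 0.25] pointing down, gripper open.
Joint ranges: [-2.65, 2.65], [-0.97, 1.79], [-1.3, 1.35], [-1.93, 2.1], [-1.47, 1.37], [-3.14, 3.14]. Speed limits (rad/s): [2.57, 2.57, 3.14, 3.14, 3.14, 3.14].

## Interface

Orientations are given as a unit quaternion [w, x, y, z].
In Python, from workcell import ctrl, cams gives the robot as it stands. The module is installed in compiled form; this text tells all that it offers.
- The arm moves only by the tool drive_tool, never from a script. Its argument "moves" is a list of rows, each an object of numbers: "claw": the closure, from 0 (fully open) to 1 (shut); "dx", "dy", "dz": the shift along the tool's x, y, z in mm; "spin": the turn about the tool's z in degrees. In form: [{"claw": .., "dx": .., "dy": .., "dz": .., "spin": ..}, ...]. A call has 1 to 5 rows; each row shifts and turns the commanded pose from where the row before left it, along the tool's axes as they then stand; what a row does not reach is not made up. A row lasts 1/10 s, in which the tool goes at most 50 mm and 8.59 degrees, less where a joint would pass 70% of its speed; a pose out of reach is approached as far as the arm can. A call with a gripper value outside its range is refused whole. The fingers move at their own pace and stop on an object; the grip force is fixed at half the most. Time passes only in rows, so rows that do not move let the fingers close. It gives the time, the measured TCP pose, the force, the opening and the grip force at its end, in the units of the state.
- ctrl.state(): the state, without advancing time (a new reading comes with each control period).
- cams.capture(name): name is "scene" or "top"; returns (picture, depth): 384x512x3 uint8, red, green, blue; 384x512 float32, m along the optical axis (not along the pixel's ray), 0 where there is no reading.
- cams.get_calibration(name): a dict with "mtx" (3x3 intrinsics, pixels), "k1" (the pictures are not rectified: a ray, as slopes to the right and down, at radius r is drawn at 1 + k1 r^2 times it, then the intrinsics apply), "rvec" (rotation vector, rad) and "tvec" (3), from world to camera coordinates, as OpenCV has them. Camera axes: x right, y down, z forward; pixel columns grow to the right and rows downward; lengths in m; the calibration is good to about 2 mm. A picture is of the moment at which its call begins. get_calibration takes no time and is no camera call.
- ctrl.job_done(): hands the job in; it is judged then, once.
Trained networks look in the newest picture that a camera, given by its name, has taken for a name from the list of things; names that differ only in an ending like _2 or _b are one class to them, and where a whole thing is asked for, a point or a joint stands for the part that bears it (a point fixed in the world has none). Each returns a list of dicts, best first, with "conf" (0 to 1); they miss things now and then, are a little off and sometimes report something else, mostly with a low value. They report only what shows in the picture. A call takes as long as a camera call. They do not tell look-alikes from the thing itself.
- cams.find_in(camera, query): "box" ([left, top, width, height] in pixels, round what is visible of it).
- cams.outline_of(camera, query): "region" (384x512 bool, what is visible of it) and "box" ([left, top, width, height] in pixels, round what is visible of it).
- cams.tip_of(camera, query): "centre" ([column, row] in pixels: a listed point, or the origin of a listed thing).
The state is a dict: "time": time; "joints": joint angles; "dq": joint speeds; "joint_torque": joint torques, N m; "position": TCP position; "eef_rot": TCP orientation; "force": force on the tool from outside, world axes, zero at the start; "wrist_torque": the same for the moment, N m; "opening": finger opening in m; "finger_force": force on a finger pad.
Only numpy, scipy, OpenCV 4.12 (cv2) and the standard library are available. Lean on these libraries where they do the work, as an engineer would, in place of code of your own. Each camera call takes 0.05 s, during which the arm holds its last target. There are 200 camera calls.

## Working session

There is one attempt and no reset: what is moved stays moved. The work goes in short steps, Python scripts to look and compute and a tool call to move; the robot and the scene stay as the last step left them, time stands still between calls to the robot, and variables do not carry over. Pictures are saved under pics/ and viewed, at most 14 in all, crops included, and the job is handed in when it is done.

Besides the shell and the picture viewer there is one more tool, called after "Call:" as name(argument=value, ...) on one line, values as JSON. drive_tool: Moves the arm, as the interface text tells. Its arguments: {"type":"object","properties":{"moves":{"type":"array"}},"required":["moves"]}

```bash
mkdir -p pics
cat > h.py <<'E'
import numpy as np, cv2
from workcell import ctrl, cams
def cal(n):
    c=cams.get_calibration(n); R=cv2.Rodrigues(np.array(c["rvec"],float))[0]
    return np.array(c["mtx"],float),float(c["k1"]),R,np.array(c["tvec"],float).ravel()
def ray(n,uv):
    K,k1,R,t=cal(n); uv=np.atleast_2d(np.array(uv,float))
    d=np.c_[(uv[:,0]-K[0,2])/K[0,0],(uv[:,1]-K[1,2])/K[1,1]]; s=d.copy()
    for _ in range(10): s=d/(1+k1*(s**2).sum(1,keepdims=True))
    return np.c_[s,np.ones(len(s))],R,t
def at_z(n,uv,z):
    s,R,t=ray(n,uv); C=-R.T@t; w=s@R
    return C+w*((z-C[2])/w[:,2])[:,None]
def cloud(n,dep):
    v,u=np.mgrid[:384,:512]; s,R,t=ray(n,np.c_[u.ravel(),v.ravel()])
    return ((s*dep.ravel()[:,None]-t)@R).reshape(384,512,3)
E
python3 - <<'E'
from h import *
for n in("top","scene"):
    p,d=cams.capture(n); np.savez(f"{n}0.npz",p=p,d=d)
    cv2.imwrite(f"pics/{n}0.png",cv2.resize(p[...,::-1],(768,576),interpolation=cv2.INTER_CUBIC))
    K,k,R,t=cal(n); print(n,-R.T@t,R[2])
P=dict(gauge_center=.028,thick_center=.065,slim_center=.065,boss_center=.03,bay_gauge=.004,bay_thick=.004,bay_slim=.004,bay_boss=.004,timer=0,meter=0)
Z=dict(gauge_center=.014,thick_center=.0325,slim_center=.0325,boss_center=.015)
for q in P:
    for r in cams.tip_of("top",q)[:5]:
        print(q,round(r["conf"],2),np.round(r["centre"]),np.round(at_z("top",r["centre"],Z.get(q,P[q])),3))
print(ctrl.state()["time"],ctrl.state()["eef_rot"])
E
```

```text
top [0.49140554 0.02814278 1.33815886] [ 0.05919974 -0.00888126 -0.99820665]
scene [1.23151154 0.32624126 0.87317721] [-0.6045171  -0.28309623 -0.7445909 ]
gauge_center 0.53 [290. 234.] [[ 0.432 -0.091  0.014]]
gauge_center 0.44 [342. 221.] [[ 0.469 -0.264  0.014]]
thick_center 0.43 [246. 227.] [[0.457 0.054 0.032]]
slim_center 0.43 [339. 224.] [[ 0.461 -0.251  0.032]]
boss_center 0.7 [211. 254.] [[0.37  0.173 0.015]]
boss_center 0.66 [192. 228.] [[0.46  0.233 0.015]]
boss_center 0.55 [281. 179.] [[ 0.615 -0.064  0.015]]
bay_gauge 0.62 [279. 176.] [[ 0.624 -0.059  0.004]]
bay_thick 0.93 [244. 187.] [[0.593 0.058 0.004]]
bay_thick 0.53 [245. 225.] [[0.464 0.057 0.004]]
bay_thick 0.22 [164. 184.] [[0.609 0.328 0.004]]
bay_thick 0.16 [279. 178.] [[ 0.619 -0.059  0.004]]
bay_slim 0.72 [165. 180.] [[0.622 0.327 0.004]]
bay_slim 0.56 [155. 127.] [[0.804 0.359 0.004]]
bay_boss 0.72 [352. 182.] [[ 0.601 -0.305  0.004]]
meter 0.8 [136. 230.] [[0.456 0.428 0.   ]]
meter 0.72 [349. 181.] [[ 0.603 -0.298  0.   ]]
0.6 [1.67492777e-05 1.52797332e-01 9.88257544e-01 2.74897259e-05]
```

View pics/top0.png

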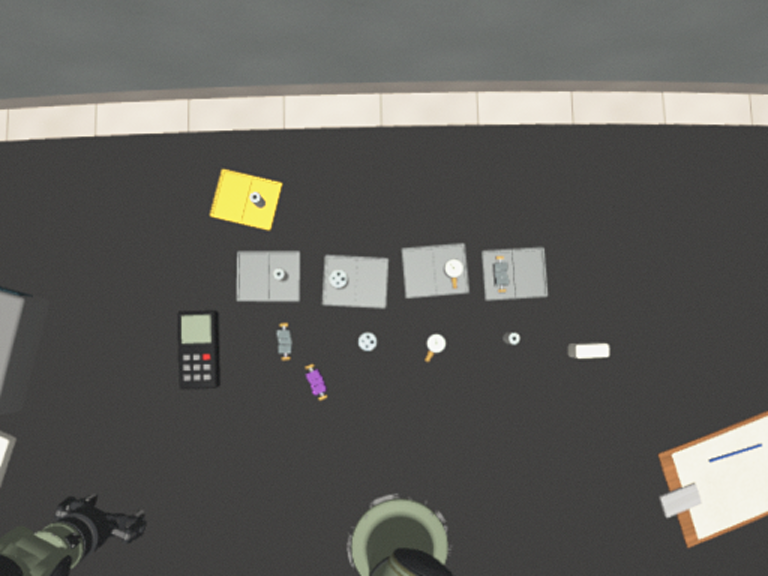

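View pics/scene0.png

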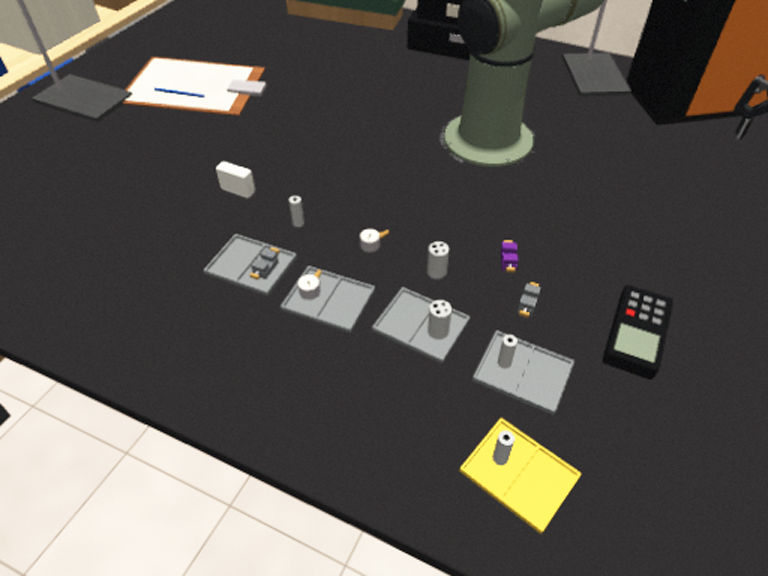

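Top view (768x576 px): grey trays from left to right are slim (268,276), thick (355,281), gauge (435,270) and boss (515,274). Loose pieces are boss (284,342), thick (367,342), gauge (436,343) and slim (513,339). The yellow tray (246,200) and purple boss (316,382) are decoys.

Run:
```python
from h import *
D={n:np.load(f"{n}0.npz") for n in("top","scene")}
C={n:cloud(n,D[n]["d"]) for n in D}
s=2/3
print("trays (grey, top)")
p=D["top"]["p"].astype(int)
for q,(u,v) in dict(slim=(268,276),thick=(355,281),gauge=(435,270),boss=(515,274)).items():
    m=np.zeros((384,512),bool); u=int(u*s);v=int(v*s); m[v-23:v+23,u-27:u+27]=1
    m&=p.max(2)>85
    n,l,st,_=cv2.connectedComponentsWithStats(m.astype(np.uint8)); k=1+st[1:,4].argmax()
    ys,xs=np.where(l==k)
    w=at_z("top",np.c_[xs,ys],.008)[:,:2]
    r=cv2.minAreaRect((w*1000).astype(np.float32)); 
    f=C["top"][m]; print(q,np.round(r[0],1),np.round(r[1],1),round(r[2],1),"floor z",np.round(np.median(f[:,2])*1000,1))
guess=dict(boss=(.46,.233,30),thick=(.457,.054,65),gauge=(.461,-.091,28),slim=(.461,-.251,65))
H=np.zeros(3)
for n in C:
    print(n,"bench z",np.median(C[n][(abs(C[n][...,0]-.4)<.03)&(abs(C[n][...,1]+.0)<.1)][:,2]))
    for q,(x,y,h) in guess.items():
        P=C[n].reshape(-1,3)*1000
        m=(abs(P[:,0]-x*1000)<50)&(abs(P[:,1]-y*1000)<45)&(P[:,2]>max(10,h-8))
        if q=="boss": m&=(P[:,0]>425)
        a=P[m]; r=cv2.minAreaRect(a[:,:2].astype(np.float32))
        print(q,m.sum(),"mean",np.round(a.mean(0),1),"rect",np.round(r[0],1),np.round(r[1],1),round(r[2],1))
        if q in("gauge","boss"):
            m=(abs(P[:,0]-x*1000)<60)&(abs(P[:,1]-y*1000)<50)&(P[:,2]>8)
            if q=="boss": m&=(P[:,0]>415)
            b=P[m][:,:2]; mu=b.mean(0); w,V=np.linalg.eigh(np.cov(b.T)); print("  all",len(b),mu.round(1),"long axis deg",np.degrees(np.arctan2(V[1,1],V[0,1])).round(1))
```

```text
trays (grey, top)
slim [607.  280.9] [142.9 114.7] 88.7 floor z 5.2
thick [591.3  84.7] [146.  115.9] 85.6 floor z 4.9
gauge [611.7 -94.9] [115.6 145.8] 3.5 floor z 5.1
boss [ 600.7 -273.8] [116.2 145.3] 2.1 floor z 5.2
top bench z 0.0005546064044771645
boss 105 mean [463.9 240.5  29.6] rect [464.  241.1] [76.8 28.4] 3.8
  all 176 [463. 240.] long axis deg -177.5
thick 854 mean [ 487.4   32.2 1177.2] rect [470.9  56.1] [36.5 58.9] 68.1
gauge 119 mean [450.  -88.   28.1] rect [442.4 -87.3] [37.4 57.6] 84.2
  all 145 [446.8 -85.4] long axis deg 152.4
slim 46 mean [ 457.8 -253.7   64.7] rect [ 457.8 -255.2] [23.3 19.4] 89.6
scene bench z -0.0006287689624056953
boss 136 mean [464.5 242.9  28.1] rect [470.  243.1] [66.7 27.7] 3.2
  all 226 [469.1 243.3] long axis deg -177.6
thick 123 mean [461.8  61.1  63.9] rect [460.8  60.4] [35.5 37. ] 84.8
gauge 116 mean [452.7 -87.5  27. ] rect [451.6 -88.4] [38.1 38.9] 12.1
  all 176 [451.8 -84.7] long axis deg 156.3
slim 44 mean [ 459.6 -252.6   62.9] rect [ 459.9 -252.2] [24.9 20.7] 61.0
```

Call:
drive_tool(moves=[{"spin": -8.5}, {"spin": -8.5}, {"claw": 0}])

```text
$.moves[0]: bad value
```

```bash
cat > go.py <<'E'
import sys
from h import *
from scipy.spatial.transform import Rotation as Ro
x,y,z,a=map(float,sys.argv[1:5])   # mm, yaw of tool y in deg
s=ctrl.state(); w,i,j,k=s["eef_rot"]; M=Ro.from_quat([i,j,k,w]).as_matrix()
now=np.degrees(np.arctan2(M[1,1],M[0,1])); spin=-((a-now+90)%180-90)
a2=now-spin; N=Ro.from_euler("z",a2-now,degrees=True).as_matrix()@M
d=N.T@(np.array([x,y,z])-1000*np.array(s["position"]))
print("t",round(s["time"],2),"pos",np.round(1000*np.array(s["position"]),1),"yaw",round(now,1),"open",round(s["opening"],4),"F",np.round(s["force"],1))
print("spin",round(spin,1),"then d",np.round(d,1),"rows>=",np.ceil(max(np.linalg.norm(d)/50,abs(spin)/8.59)))
E
python3 go.py 464 242 120 93.5; python3 go.py 464 242 25 93.5
```

```text
t 0.6 pos [166.1 524.3 250.3] yaw 72.4 open 0.0856 F [-0.4  0.5  1.2]
spin -21.1 then d [-280.1 -300.   130.3] rows>= 9.0
t 0.6 pos [166.1 524.3 250.3] yaw 72.4 open 0.0856 F [-0.4  0.5  1.2]
spin -21.1 then d [-280.1 -300.   225.3] rows>= 10.0
```

Call:
drive_tool(moves=[{"claw": 0, "dx": 0, "dy": 0, "dz": 0, "spin": -7}, {"claw": 0, "dx": 0, "dy": 0, "dz": 0, "spin": -7}, {"claw": 0, "dx": 0, "dy": 0, "dz": 0, "spin": -7}, {"claw": 0, "dx": 0, "dy": 0, "dz": 0, "spin": 0}])

```text
time: 1.0
position: [0.1661, 0.5243, 0.2503]
eef_rot: [-0.0, -0.03, 1.0, 0.0]
force: [-1.0, 0.1, 0.8]
opening: 0.0857
finger_force: 0.0
```

Call:
drive_tool(moves=[{"claw": 0, "dx": -28, "dy": -30, "dz": 13, "spin": 0}, {"claw": 0, "dx": -28, "dy": -30, "dz": 13, "spin": 0}, {"claw": 0, "dx": -28, "dy": -30, "dz": 13, "spin": 0}, {"claw": 0, "dx": -28, "dy": -30, "dz": 13, "spin": 0}, {"claw": 0, "dx": -28, "dy": -30, "dz": 13, "spin": 0}])

```text
time: 1.5
position: [0.3158, 0.3819, 0.185]
eef_rot: [0.0, -0.029, 1.0, 0.0]
force: [0.2, 1.0, -0.3]
opening: 0.0853
finger_force: 0.0
```

Call:
drive_tool(moves=[{"claw": 0, "dx": -28, "dy": -30, "dz": 13, "spin": 0}, {"claw": 0, "dx": -28, "dy": -30, "dz": 13, "spin": 0}, {"claw": 0, "dx": -28, "dy": -30, "dz": 13, "spin": 0}, {"claw": 0, "dx": -28, "dy": -30, "dz": 13, "spin": 0}, {"claw": 0, "dx": -28, "dy": -30, "dz": 13, "spin": 0}])

```text
time: 2.0
position: [0.4648, 0.2403, 0.12]
eef_rot: [0.0, -0.028, 1.0, 0.0]
force: [0.9, 1.0, -0.4]
opening: 0.0855
finger_force: 0.0
```

Call:
drive_tool(moves=[{"claw": 0, "dx": 0, "dy": 0, "dz": 0, "spin": 0}, {"claw": 0, "dx": 0, "dy": 0, "dz": 0, "spin": 0}])

```text
time: 2.2
position: [0.4637, 0.2408, 0.1199]
eef_rot: [-0.001, -0.028, 1.0, 0.0]
force: [-0.7, -0.3, 0.6]
opening: 0.0851
finger_force: 0.0
```

```bash
python3 go.py 464 242 25 93.5
```

```text
t 2.2 pos [463.7 240.8 119.9] yaw 93.2 open 0.0851 F [-0.7 -0.3  0.6]
spin -0.3 then d [-0.5  1.2 94.9] rows>= 2.0
```

Call:
drive_tool(moves=[{"claw": 0, "dx": 0, "dy": 1, "dz": 40, "spin": 0}, {"claw": 0, "dx": 0, "dy": 0, "dz": 35, "spin": 0}, {"claw": 0, "dx": 0, "dy": 0, "dz": 20, "spin": 0}, {"claw": 0, "dx": 0, "dy": 0, "dz": 0, "spin": 0}, {"claw": 1, "dx": 0, "dy": 0, "dz": 0, "spin": 0}])

```text
time: 2.7
position: [0.4629, 0.2435, 0.0259]
eef_rot: [-0.0, -0.03, 1.0, 0.0]
force: [-0.4, 0.1, 0.5]
opening: 0.0729
finger_force: 0.0
```

Call:
drive_tool(moves=[{"claw": 1, "dx": 0, "dy": 0, "dz": 0, "spin": 0}, {"claw": 1, "dx": 0, "dy": 0, "dz": 0, "spin": 0}, {"claw": 1, "dx": 0, "dy": 0, "dz": 0, "spin": 0}, {"claw": 1, "dx": 0, "dy": 0, "dz": 0, "spin": 0}, {"claw": 1, "dx": 0, "dy": 0, "dz": 0, "spin": 0}])

```text
time: 3.2
position: [0.4644, 0.2429, 0.0267]
eef_rot: [0.001, -0.03, 1.0, 0.0]
force: [-1.0, 0.6, 7.3]
opening: 0.0263
finger_force: 59.6
```

Call:
drive_tool(moves=[{"claw": 1, "dx": 0, "dy": 0, "dz": -15, "spin": 0}, {"claw": 1, "dx": 0, "dy": 0, "dz": -40, "spin": 0}, {"claw": 1, "dx": 0, "dy": 0, "dz": -40, "spin": 0}, {"claw": 1, "dx": 0, "dy": 0, "dz": 0, "spin": 0}])

```text
time: 3.6
position: [0.467, 0.2439, 0.1256]
eef_rot: [0.005, -0.03, 1.0, 0.001]
force: [0.7, 0.5, -1.1]
opening: 0.0268
finger_force: 59.5
```

```bash
python3 go.py 602 -308 120 92.1
```

```text
t 3.6 pos [467.  243.9 125.6] yaw 93.4 open 0.0268 F [ 0.7  0.5 -1.1]
spin 1.3 then d [-114.6 -556.4    5.2] rows>= 12.0
```

Call:
drive_tool(moves=[{"claw": 1, "dx": -5, "dy": -25, "dz": 0, "spin": 1}, {"claw": 1, "dx": -9, "dy": -43, "dz": 0, "spin": 0}, {"claw": 1, "dx": -9, "dy": -43, "dz": 0, "spin": 0}, {"claw": 1, "dx": -9, "dy": -43, "dz": 0, "spin": 0}, {"claw": 1, "dx": -9, "dy": -43, "dz": 0, "spin": 0}])

```text
time: 4.1
position: [0.5128, 0.046, 0.1197]
eef_rot: [-0.0, -0.021, 1.0, 0.0]
force: [0.5, 0.4, -1.3]
opening: 0.0264
finger_force: 59.6
```

Call:
drive_tool(moves=[{"claw": 1, "dx": -9, "dy": -43, "dz": 0, "spin": 0}, {"claw": 1, "dx": -9, "dy": -43, "dz": 0, "spin": 0}, {"claw": 1, "dx": -9, "dy": -43, "dz": 0, "spin": 0}, {"claw": 1, "dx": -9, "dy": -43, "dz": 0, "spin": 0}, {"claw": 1, "dx": -9, "dy": -43, "dz": 0, "spin": 0}])

```text
time: 4.6
position: [0.5668, -0.167, 0.1195]
eef_rot: [-0.0, -0.021, 1.0, 0.0]
force: [0.5, 0.5, -1.8]
opening: 0.0267
finger_force: 59.6
```

Call:
drive_tool(moves=[{"claw": 1, "dx": -9, "dy": -43, "dz": 0, "spin": 0}, {"claw": 1, "dx": -9, "dy": -43, "dz": 0, "spin": 0}, {"claw": 1, "dx": -6, "dy": -43, "dz": 0, "spin": 0}, {"claw": 1, "dx": 0, "dy": 0, "dz": 0, "spin": 0}, {"claw": 1, "dx": 0, "dy": 0, "dz": 0, "spin": 0}])

```text
time: 5.1
position: [0.5957, -0.2939, 0.1189]
eef_rot: [-0.001, -0.02, 1.0, 0.001]
force: [-0.6, 0.1, -2.0]
opening: 0.0261
finger_force: 59.7
```

```bash
python3 go.py 602 -308 31 92.1
python3 - <<'E'
from h import *
for n in("top","scene"):
    p,d=cams.capture(n); np.savez(f"{n}1.npz",p=p,d=d)
a=np.load("scene1.npz")["p"]; cv2.imwrite("pics/s1.png",cv2.resize(a[60:260,100:330,::-1],None,fx=3,fy=3,interpolation=cv2.INTER_CUBIC)[:600,:800])
E
```

```text
t 5.1 pos [ 595.7 -293.9  118.9] yaw 92.3 open 0.0261 F [-0.6  0.1 -2. ]
spin 0.2 then d [ -5.9 -14.5  87.9] rows>= 2.0
```

View pics/s1.png

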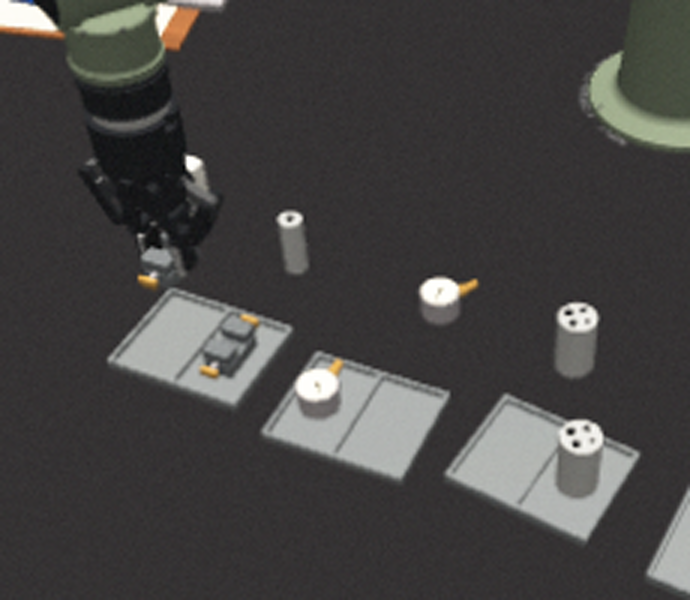

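The boss is held level at (160,268), above the empty left bay of its tray; everything else is undisturbed.

Call:
drive_tool(moves=[{"claw": 1, "dx": -6, "dy": -15, "dz": 20, "spin": 0}, {"claw": 1, "dx": 0, "dy": 0, "dz": 35, "spin": 0}, {"claw": 1, "dx": 0, "dy": 0, "dz": 22, "spin": 0}, {"claw": 1, "dx": 0, "dy": 0, "dz": 5, "spin": 0}, {"claw": 1, "dx": 0, "dy": 0, "dz": 3, "spin": 0}])

```text
time: 5.7
position: [0.603, -0.3064, 0.0349]
eef_rot: [-0.001, -0.022, 1.0, 0.0]
force: [-0.8, 0.6, -1.3]
opening: 0.0264
finger_force: 59.7
```

Call:
drive_tool(moves=[{"claw": 1, "dx": 0, "dy": 0, "dz": 2, "spin": 0}, {"claw": 1, "dx": 0, "dy": 0, "dz": 1, "spin": 0}])

```text
time: 5.9
position: [0.6043, -0.3081, 0.0337]
eef_rot: [0.001, -0.021, 1.0, -0.001]
force: [0.4, -0.1, -0.4]
opening: 0.0271
finger_force: 59.7
```

Call:
drive_tool(moves=[{"claw": 1, "dx": 0, "dy": 0, "dz": 1, "spin": 0}, {"claw": 1, "dx": 0, "dy": 0, "dz": 1, "spin": 0}, {"claw": 1, "dx": 0, "dy": 0, "dz": 0.5, "spin": 0}])

```text
time: 6.2
position: [0.6036, -0.3082, 0.0307]
eef_rot: [0.0, -0.021, 1.0, -0.0]
force: [-2.3, 0.3, 5.1]
opening: 0.0264
finger_force: 60.5
```

Call:
drive_tool(moves=[{"claw": 0.5, "dx": 0, "dy": 0, "dz": 0, "spin": 0}, {"claw": 0.4, "dx": 0, "dy": 0, "dz": 0, "spin": 0}, {"claw": 0.4, "dx": 0, "dy": 0, "dz": -10, "spin": 0}, {"claw": 0.4, "dx": 0, "dy": 0, "dz": -40, "spin": 0}, {"claw": 0.4, "dx": 0, "dy": 0, "dz": -50, "spin": 0}])

```text
time: 6.7
position: [0.6016, -0.3069, 0.1289]
eef_rot: [-0.002, -0.021, 1.0, 0.001]
force: [1.3, -0.1, -0.4]
opening: 0.051
finger_force: 0.0
```

```bash
python3 go.py 459 -253 130 90; python3 go.py 459 -253 45 90
```

```text
t 6.7 pos [ 601.6 -306.9  128.9] yaw 92.4 open 0.051 F [ 1.3 -0.1 -0.4]
spin 2.4 then d [142.6  53.9  -0.4] rows>= 4.0
t 6.7 pos [ 601.6 -306.9  128.9] yaw 92.4 open 0.051 F [ 1.3 -0.1 -0.4]
spin 2.4 then d [142.2  53.6  84.6] rows>= 4.0
```

Call:
drive_tool(moves=[{"claw": 0.2, "dx": 36, "dy": 13.5, "dz": 0, "spin": 2.4}, {"claw": 0.2, "dx": 36, "dy": 13.5, "dz": 0, "spin": 0}, {"claw": 0.2, "dx": 36, "dy": 13.5, "dz": 0, "spin": 0}, {"claw": 0.2, "dx": 34.5, "dy": 13, "dz": 0, "spin": 0}, {"claw": 0.2, "dx": 0, "dy": 0, "dz": 0, "spin": 0}])

```text
time: 7.2
position: [0.455, -0.2529, 0.1296]
eef_rot: [-0.003, 0.0, 1.0, 0.002]
force: [-0.4, 0.2, -1.1]
opening: 0.068
finger_force: 0.0
```

```bash
python3 go.py 459 -253 45 90
python3 - <<'E'
from h import *
p,d=cams.capture("scene"); P=cloud("scene",d).reshape(-1,3)*1000
for nm,x,y,h in(("slim",459,-253,65),("boss",602,-308,34)):
    m=(abs(P[:,0]-x)<45)&(abs(P[:,1]-y)<24)&(abs(P[:,2]-h)<6)
    a=P[m]; r=cv2.minAreaRect(a[:,:2].astype(np.float32)); print(nm,m.sum(),a.mean(0).round(1),r)
cv2.imwrite("pics/s2.png",cv2.resize(p[60:240,100:330,::-1],None,fx=3,fy=3,interpolation=cv2.INTER_CUBIC))
E
```

```text
t 7.2 pos [ 455.  -252.9  129.6] yaw 90.0 open 0.068 F [-0.4  0.2 -1.1]
spin -0.0 then d [-4.4 -0.4 84.6] rows>= 2.0
slim 37 [ 458.7 -252.6   64.1] ((459.31634521484375, -252.443603515625), (25.8230037689209, 19.33241844177246), 0.47788017988204956)
boss 104 [ 603.1 -306.7   32.6] ((602.8274536132812, -307.85089111328125), (50.6126708984375, 29.76152801513672), 2.7929611206054688)
```

View pics/s2.png

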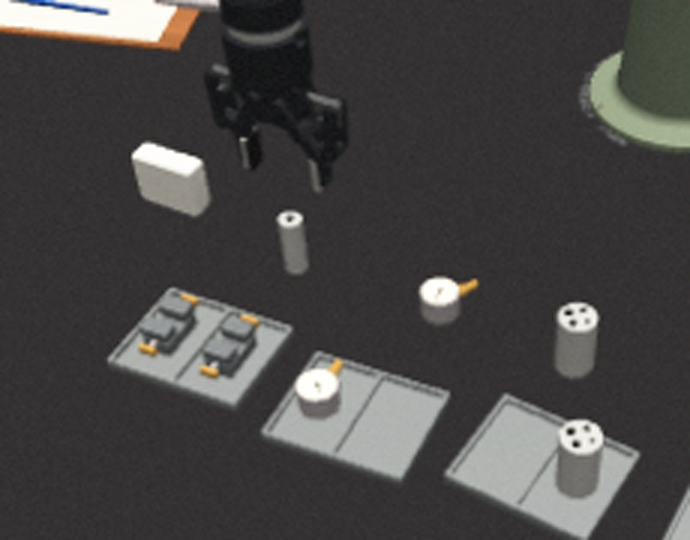

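The boss stands flat in the empty bay at (165,325). The gripper hangs behind the slim insert at (292,240).

Call:
drive_tool(moves=[{"claw": 0.2, "dx": 0, "dy": 0, "dz": 35, "spin": 0}, {"claw": 0.2, "dx": 0, "dy": 0, "dz": 35, "spin": 0}, {"claw": 0.2, "dx": 0, "dy": 0, "dz": 15, "spin": 0}, {"claw": 0.2, "dx": 0, "dy": 0, "dz": 0, "spin": 0}])

```text
time: 7.65
position: [0.4602, -0.2558, 0.0431]
eef_rot: [-0.001, -0.0, 1.0, 0.001]
force: [0.2, 0.2, -1.0]
opening: 0.0684
finger_force: 0.0
```

Call:
drive_tool(moves=[{"claw": 0.5, "dx": 0, "dy": 0, "dz": 0, "spin": 0}, {"claw": 1, "dx": 0, "dy": 0, "dz": 0, "spin": 0}, {"claw": 1, "dx": 0, "dy": 0, "dz": 0, "spin": 0}, {"claw": 1, "dx": 0, "dy": 0, "dz": 0, "spin": 0}, {"claw": 1, "dx": 0, "dy": 0, "dz": 0, "spin": 0}])

```text
time: 8.15
position: [0.4613, -0.2567, 0.046]
eef_rot: [0.001, -0.0, 1.0, -0.001]
force: [0.8, 0.8, 6.4]
opening: 0.0227
finger_force: 58.5
```

Call:
drive_tool(moves=[{"claw": 1, "dx": 0, "dy": 0, "dz": 0, "spin": 0}, {"claw": 1, "dx": 0, "dy": 0, "dz": 0, "spin": 0}])

```text
time: 8.35
position: [0.4613, -0.2567, 0.0461]
eef_rot: [0.001, -0.0, 1.0, -0.001]
force: [-0.5, 1.1, 6.1]
opening: 0.0225
finger_force: 58.5
```

Call:
drive_tool(moves=[{"claw": 1, "dx": 0, "dy": 0, "dz": -15, "spin": 0}, {"claw": 1, "dx": 0, "dy": 0, "dz": -40, "spin": 0}, {"claw": 1, "dx": 0, "dy": 0, "dz": -45, "spin": 0}, {"claw": 1, "dx": 0, "dy": 0, "dz": -10, "spin": 0}, {"claw": 1, "dx": 0, "dy": 0, "dz": 0, "spin": 0}])

```text
time: 8.85
position: [0.4614, -0.2569, 0.1568]
eef_rot: [0.002, -0.0, 1.0, -0.001]
force: [-0.3, -0.4, -1.2]
opening: 0.0229
finger_force: 58.8
```

```bash
python3 go.py 608 315 155 88.7
```

```text
t 8.85 pos [ 461.4 -256.9  156.8] yaw 90.0 open 0.0229 F [-0.3 -0.4 -1.2]
spin 1.3 then d [-133.6  575.1    0.7] rows>= 12.0
```

Call:
drive_tool(moves=[{"claw": 1, "dx": -5, "dy": 20, "dz": 0, "spin": 1.3}, {"claw": 1, "dx": -10, "dy": 43, "dz": 0, "spin": 0}, {"claw": 1, "dx": -10, "dy": 43, "dz": 0, "spin": 0}, {"claw": 1, "dx": -10, "dy": 43, "dz": 0, "spin": 0}, {"claw": 1, "dx": -10, "dy": 43, "dz": 0, "spin": 0}])

```text
time: 9.35
position: [0.5078, -0.063, 0.1527]
eef_rot: [-0.002, 0.011, 1.0, 0.0]
force: [0.4, -0.2, -0.9]
opening: 0.0231
finger_force: 59.0
```

Call:
drive_tool(moves=[{"claw": 1, "dx": -10, "dy": 43, "dz": 0, "spin": 0}, {"claw": 1, "dx": -10, "dy": 43, "dz": 0, "spin": 0}, {"claw": 1, "dx": -10, "dy": 43, "dz": 0, "spin": 0}, {"claw": 1, "dx": -10, "dy": 43, "dz": 0, "spin": 0}, {"claw": 1, "dx": -10, "dy": 43, "dz": 0, "spin": 0}])

```text
time: 9.85
position: [0.5626, 0.1505, 0.1523]
eef_rot: [-0.002, 0.011, 1.0, -0.0]
force: [0.8, -1.0, -0.5]
opening: 0.0228
finger_force: 59.0
```

Call:
drive_tool(moves=[{"claw": 1, "dx": -10, "dy": 43, "dz": 0, "spin": 0}, {"claw": 1, "dx": -10, "dy": 43, "dz": 0, "spin": 0}, {"claw": 1, "dx": -10, "dy": 43, "dz": 0, "spin": 0}, {"claw": 1, "dx": -9, "dy": 39, "dz": 0, "spin": 0}, {"claw": 1, "dx": 0, "dy": 0, "dz": 0, "spin": 0}])

```text
time: 10.35
position: [0.6057, 0.3205, 0.1515]
eef_rot: [-0.001, 0.008, 1.0, 0.0]
force: [-0.1, 0.6, -0.9]
opening: 0.0221
finger_force: 59.1
```

Call:
drive_tool(moves=[{"claw": 1, "dx": 0, "dy": 0, "dz": 0, "spin": 0}, {"claw": 1, "dx": 0, "dy": 0, "dz": 0, "spin": 0}])

```text
time: 10.55
position: [0.6055, 0.3147, 0.1529]
eef_rot: [-0.001, 0.012, 1.0, -0.001]
force: [0.4, 0.2, -1.2]
opening: 0.0226
finger_force: 59.1
```

```bash
python3 go.py 608 315 50 88.7
```

```text
t 10.55 pos [605.5 314.7 152.9] yaw 88.7 open 0.0226 F [ 0.4  0.2 -1.2]
spin -0.0 then d [ -2.8   0.6 102.9] rows>= 3.0
```

Call:
drive_tool(moves=[{"claw": 1, "dx": 0, "dy": 0, "dz": 35, "spin": 0}, {"claw": 1, "dx": 0, "dy": 0, "dz": 40, "spin": 0}, {"claw": 1, "dx": 0, "dy": 0, "dz": 20, "spin": 0}, {"claw": 1, "dx": 0, "dy": 0, "dz": 3, "spin": 0}, {"claw": 1, "dx": 0, "dy": 0, "dz": 2, "spin": 0}])

```text
time: 11.05
position: [0.6065, 0.3147, 0.0547]
eef_rot: [-0.0, 0.012, 1.0, -0.0]
force: [-0.0, -0.8, -1.2]
opening: 0.0225
finger_force: 59.1
```

Call:
drive_tool(moves=[{"claw": 1, "dx": 0, "dy": 0, "dz": 1, "spin": 0}, {"claw": 1, "dx": 0, "dy": 0, "dz": 0.5, "spin": 0}, {"claw": 1, "dx": 0, "dy": 0, "dz": 0, "spin": 0}])

```text
time: 11.35
position: [0.6074, 0.3162, 0.0547]
eef_rot: [0.001, 0.011, 1.0, 0.0]
force: [-0.3, 0.8, -2.1]
opening: 0.0228
finger_force: 59.1
```

Call:
drive_tool(moves=[{"claw": 1, "dx": 0, "dy": 0, "dz": 2, "spin": 0}, {"claw": 1, "dx": 0, "dy": 0, "dz": 1, "spin": 0}, {"claw": 1, "dx": 0, "dy": 0, "dz": 0.5, "spin": 0}, {"claw": 1, "dx": 0, "dy": 0, "dz": 0.5, "spin": 0}])

```text
time: 11.75
position: [0.6066, 0.3161, 0.0501]
eef_rot: [0.0, 0.011, 1.0, 0.0]
force: [-2.4, -1.1, 8.5]
opening: 0.0224
finger_force: 59.2
```

Call:
drive_tool(moves=[{"claw": 0.5, "dx": 0, "dy": 0, "dz": 0, "spin": 0}, {"claw": 0.4, "dx": 0, "dy": 0, "dz": 0, "spin": 0}, {"claw": 0.4, "dx": 0, "dy": 0, "dz": -20, "spin": 0}, {"claw": 0.4, "dx": 0, "dy": 0, "dz": -45, "spin": 0}, {"claw": 0.4, "dx": 0, "dy": 0, "dz": -40, "spin": 0}])

```text
time: 12.25
position: [0.6061, 0.3158, 0.1548]
eef_rot: [-0.001, 0.011, 1.0, -0.0]
force: [1.0, -0.5, 0.8]
opening: 0.0512
finger_force: 0.0
```

```bash
python3 go.py 460 59.5 155 86
```

```text
t 12.25 pos [606.1 315.8 154.8] yaw 88.7 open 0.0512 F [ 1.  -0.5  0.8]
spin 2.7 then d [ 1.278e+02 -2.659e+02  1.000e-01] rows>= 6.0
```

Call:
drive_tool(moves=[{"claw": 0, "dx": 18, "dy": -38, "dz": 0, "spin": 2.7}, {"claw": 0, "dx": 18, "dy": -38, "dz": 0, "spin": 0}, {"claw": 0, "dx": 18, "dy": -38, "dz": 0, "spin": 0}, {"claw": 0, "dx": 18, "dy": -38, "dz": 0, "spin": 0}, {"claw": 0, "dx": 18, "dy": -38, "dz": 0, "spin": 0}])

```text
time: 12.75
position: [0.5044, 0.1305, 0.1543]
eef_rot: [0.0, 0.035, 0.999, -0.0]
force: [0.3, -1.0, 0.8]
opening: 0.0852
finger_force: 0.0
```

Call:
drive_tool(moves=[{"claw": 0, "dx": 19, "dy": -38, "dz": 0, "spin": 0}, {"claw": 0, "dx": 19, "dy": -38, "dz": 0, "spin": 0}, {"claw": 0, "dx": 0, "dy": 0, "dz": 0, "spin": 0}, {"claw": 0, "dx": 0, "dy": 0, "dz": 0, "spin": 0}, {"claw": 0, "dx": 0, "dy": 0, "dz": 0, "spin": 0}])

```text
time: 13.25
position: [0.463, 0.059, 0.1546]
eef_rot: [0.001, 0.034, 0.999, 0.0]
force: [0.6, -0.5, -0.6]
opening: 0.0851
finger_force: 0.0
```

```bash
python3 go.py 460 60 45 86
python3 - <<'E'
from h import *
p,d=cams.capture("scene"); P=cloud("scene",d).reshape(-1,3)*1000
for nm,x,y,h in(("thick",460,60,65),("slim",608,316,69)):
    m=(abs(P[:,0]-x)<28)&(abs(P[:,1]-y)<24)&(abs(P[:,2]-h)<6)
    a=P[m]; r=cv2.minAreaRect(a[:,:2].astype(np.float32)); print(nm,m.sum(),a.mean(0).round(1),r)
cv2.imwrite("pics/s3.png",cv2.resize(p[90:290,180:420,::-1],None,fx=3,fy=3,interpolation=cv2.INTER_CUBIC))
E
```

```text
t 13.25 pos [463.   59.  154.6] yaw 86.0 open 0.0851 F [ 0.6 -0.5 -0.6]
spin 0.0 then d [  3.2   0.8 109.6] rows>= 3.0
thick 114 [461.   60.4  63.8] ((460.2915954589844, 60.18325424194336), (36.835662841796875, 35.382904052734375), 2.681217670440674)
slim 69 [606.4 316.8  67. ] ((606.0714721679688, 317.3458557128906), (21.363737106323242, 21.580425262451172), 17.9306583404541)
```

View pics/s3.png

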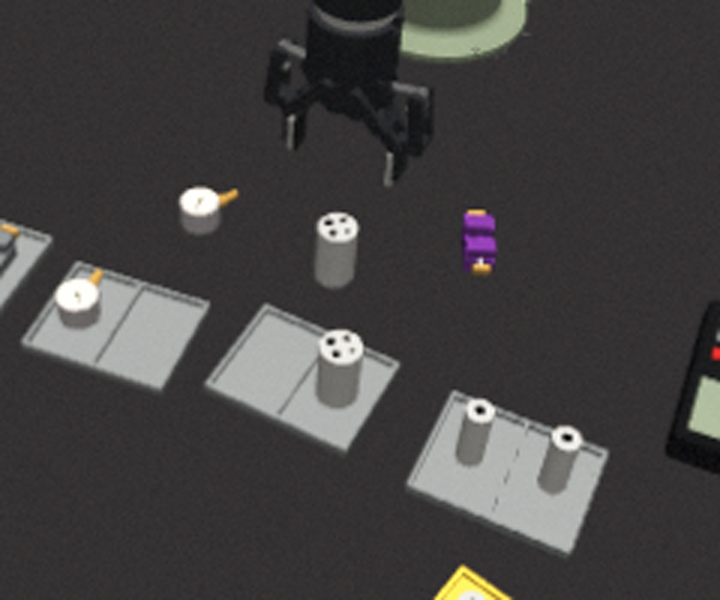

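The slim insert stands upright in its tray at (560,460). The open gripper is above the loose thick insert at (337,250).

Call:
drive_tool(moves=[{"claw": 0, "dx": 1, "dy": 0, "dz": 40, "spin": 0}, {"claw": 0, "dx": 1, "dy": 0, "dz": 45, "spin": 0}, {"claw": 0, "dx": 0, "dy": 0, "dz": 25, "spin": 0}, {"claw": 0, "dx": 0, "dy": 0, "dz": 0, "spin": 0}, {"claw": 0.4, "dx": 0, "dy": 0, "dz": 0, "spin": 0}])

```text
time: 13.8
position: [0.4605, 0.0594, 0.0443]
eef_rot: [-0.0, 0.034, 0.999, 0.0]
force: [0.2, 0.3, -0.4]
opening: 0.0735
finger_force: 0.0
```

Call:
drive_tool(moves=[{"claw": 1, "dx": 0, "dy": 0, "dz": 0, "spin": 0}, {"claw": 1, "dx": 0, "dy": 0, "dz": 0, "spin": 0}, {"claw": 1, "dx": 0, "dy": 0, "dz": 0, "spin": 0}, {"claw": 1, "dx": 0, "dy": 0, "dz": 0, "spin": 0}, {"claw": 1, "dx": 0, "dy": 0, "dz": 0, "spin": 0}])

```text
time: 14.3
position: [0.4616, 0.0588, 0.0459]
eef_rot: [0.002, 0.035, 0.999, 0.0]
force: [-0.4, -0.0, 4.9]
opening: 0.0369
finger_force: 59.4
```

Call:
drive_tool(moves=[{"claw": 1, "dx": 0, "dy": 0, "dz": -15, "spin": 0}, {"claw": 1, "dx": 0, "dy": 0, "dz": -35, "spin": 0}, {"claw": 1, "dx": 0, "dy": 0, "dz": -20, "spin": 0}, {"claw": 1, "dx": 0, "dy": 0, "dz": 0, "spin": 0}])

```text
time: 14.7
position: [0.4628, 0.0587, 0.1176]
eef_rot: [0.003, 0.035, 0.999, 0.0]
force: [0.2, -0.2, -2.0]
opening: 0.0367
finger_force: 60.3
```

```bash
python3 go.py 588.7 50.8 50 85.6
```

```text
t 14.7 pos [462.8  58.7 117.6] yaw 86.0 open 0.0367 F [ 0.2 -0.2 -2. ]
spin 0.4 then d [-125.7    1.8   68.4] rows>= 3.0
```

Call:
drive_tool(moves=[{"claw": 1, "dx": -30, "dy": 0, "dz": 0, "spin": 0.4}, {"claw": 1, "dx": -40, "dy": 1, "dz": 0, "spin": 0}, {"claw": 1, "dx": -40, "dy": 1, "dz": 0, "spin": 0}, {"claw": 1, "dx": -16, "dy": 0, "dz": 0, "spin": 0}, {"claw": 1, "dx": 0, "dy": 0, "dz": 0, "spin": 0}])

```text
time: 15.2
position: [0.5881, 0.0509, 0.1134]
eef_rot: [0.001, 0.038, 0.999, -0.0]
force: [-0.0, 0.5, -1.7]
opening: 0.0366
finger_force: 60.3
```

Call:
drive_tool(moves=[{"claw": 1, "dx": 0, "dy": 0, "dz": 20, "spin": 0}, {"claw": 1, "dx": 0, "dy": 0, "dz": 25, "spin": 0}, {"claw": 1, "dx": 0, "dy": 0, "dz": 15, "spin": 0}, {"claw": 1, "dx": 0, "dy": 0, "dz": 2, "spin": 0}, {"claw": 1, "dx": 0, "dy": 0, "dz": 0, "spin": 0}])

```text
time: 15.7
position: [0.5846, 0.0514, 0.0519]
eef_rot: [-0.001, 0.038, 0.999, 0.0]
force: [-0.6, 0.3, -1.9]
opening: 0.0368
finger_force: 60.5
```

Call:
drive_tool(moves=[{"claw": 1, "dx": 0, "dy": 0, "dz": 1, "spin": 0}, {"claw": 1, "dx": 0, "dy": 0, "dz": 1, "spin": 0}, {"claw": 1, "dx": 0, "dy": 0, "dz": 0.5, "spin": 0}])

```text
time: 16.0
position: [0.5862, 0.0513, 0.0503]
eef_rot: [0.0, 0.038, 0.999, -0.0]
force: [-0.5, 1.2, -1.7]
opening: 0.0365
finger_force: 60.5
```

Call:
drive_tool(moves=[{"claw": 1, "dx": 0, "dy": 0, "dz": 0.5, "spin": 0}, {"claw": 1, "dx": 0, "dy": 0, "dz": 0.5, "spin": 0}, {"claw": 1, "dx": 0, "dy": 0, "dz": 0.5, "spin": 0}])

```text
time: 16.3
position: [0.5863, 0.0513, 0.0499]
eef_rot: [0.001, 0.038, 0.999, -0.0]
force: [-4.0, -0.0, 14.5]
opening: 0.0367
finger_force: 61.2
```

Call:
drive_tool(moves=[{"claw": 0.45, "dx": 0, "dy": 0, "dz": 0, "spin": 0}, {"claw": 0.4, "dx": 0, "dy": 0, "dz": 0, "spin": 0}, {"claw": 0.4, "dx": 0, "dy": 0, "dz": -15, "spin": 0}, {"claw": 0.4, "dx": 0, "dy": 0, "dz": -40, "spin": 0}, {"claw": 0.4, "dx": 0, "dy": 0, "dz": -45, "spin": 0}])

```text
time: 16.8
position: [0.5846, 0.0513, 0.1478]
eef_rot: [-0.002, 0.038, 0.999, 0.0]
force: [0.7, -0.7, 0.4]
opening: 0.051
finger_force: 0.0
```

```bash
python3 go.py 452 -88 120 64.5
python3 - <<'E'
from h import *
a=np.load("scene0.npz"); b=np.load("top0.npz")
for n,f in(("scene",a),("top",b)):
    P=cloud(n,f["d"]).reshape(-1,3)*1000; c=f["p"].reshape(-1,3).astype(int)
    m=(abs(P[:,0]-450)<60)&(abs(P[:,1]+88)<60)&(P[:,2]<60)&(P[:,2]>5)&(c[:,0]-c[:,2]>50)
    s=P[m]; print(n,len(s),s.mean(0).round(1), np.degrees(np.arctan2(s[:,1].mean()+88.2,s[:,0].mean()-452)))
E
```

```text
t 16.8 pos [584.6  51.3 147.8] yaw 85.6 open 0.051 F [ 0.7 -0.7  0.4]
spin 21.1 then d [  59.6 -182.8   28. ] rows>= 4.0
scene 22 [425.3 -72.1  17. ] 148.93144321438052
top 21 [422.7 -74.   18.5] 154.1622009175016
```

Call:
drive_tool(moves=[{"claw": 0, "dx": 0, "dy": 0, "dz": 0, "spin": 8}, {"claw": 0, "dx": 0, "dy": 0, "dz": 0, "spin": 8}, {"claw": 0, "dx": 0, "dy": 0, "dz": 0, "spin": 7.5}, {"claw": 0, "dx": 10, "dy": -35, "dz": 5, "spin": 0}, {"claw": 0, "dx": 11, "dy": -40, "dz": 6, "spin": 0}])

```text
time: 17.3
position: [0.5328, -0.0052, 0.1373]
eef_rot: [0.001, 0.24, 0.971, 0.0]
force: [0.1, -0.2, 0.7]
opening: 0.0853
finger_force: 0.0
```

Call:
drive_tool(moves=[{"claw": 0, "dx": 11, "dy": -40, "dz": 6, "spin": 0}, {"claw": 0, "dx": 11, "dy": -40, "dz": 6, "spin": 0}, {"claw": 0, "dx": 9, "dy": -30, "dz": 5, "spin": 0}, {"claw": 0, "dx": 0, "dy": 0, "dz": 0, "spin": 0}, {"claw": 0, "dx": 0, "dy": 0, "dz": 0, "spin": 0}])

```text
time: 17.8
position: [0.4537, -0.0883, 0.1205]
eef_rot: [0.0, 0.242, 0.97, 0.0]
force: [1.0, -0.4, 0.5]
opening: 0.0853
finger_force: 0.0
```

```bash
python3 go.py 452 -88 25 62
python3 - <<'E'
from h import *
p,d=cams.capture("scene"); P=cloud("scene",d).reshape(-1,3)*1000
for nm,x,y,h in(("gauge",452,-88,28),("thick",588,51,69)):
    m=(abs(P[:,0]-x)<28)&(abs(P[:,1]-y)<28)&(abs(P[:,2]-h)<5)
    a=P[m]; r=cv2.minAreaRect(a[:,:2].astype(np.float32)); print(nm,m.sum(),a.mean(0).round(1),r)
cv2.imwrite("pics/s4.png",cv2.resize(p[90:270,130:370,::-1],None,fx=3,fy=3,interpolation=cv2.INTER_CUBIC))
E
```

```text
t 17.8 pos [453.7 -88.3 120.5] yaw 62.0 open 0.0853 F [ 1.  -0.4  0.5]
spin 0.0 then d [ 1.6 -0.6 95.5] rows>= 2.0
gauge 110 [452.8 -88.3  27.2] ((451.7498779296875, -89.55278778076172), (37.49154281616211, 38.47391891479492), 59.533267974853516)
thick 130 [585.1  53.2  68.1] ((584.037353515625, 53.29119873046875), (35.04359817504883, 35.12674331665039), 10.34218978881836)
```

View pics/s4.png

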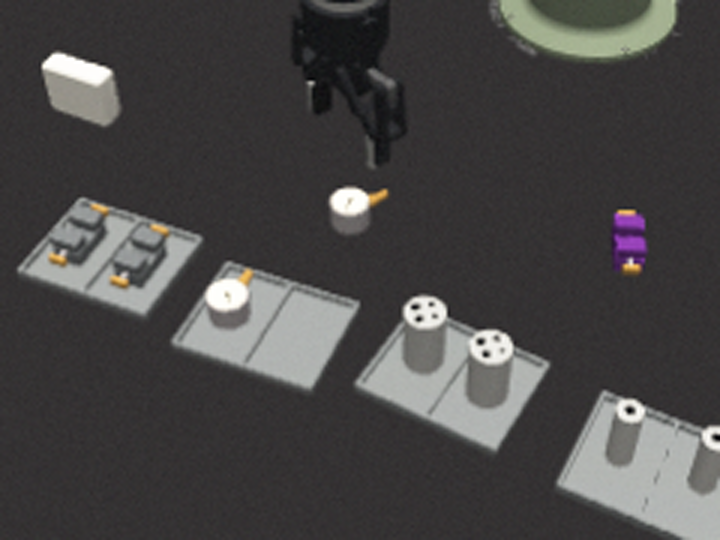

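The thick insert is upright in its bay at (425,335), and the open gripper is over the gauge at (350,210).

Call:
drive_tool(moves=[{"claw": 0, "dx": 1, "dy": 0, "dz": 40, "spin": 0}, {"claw": 0, "dx": 0, "dy": 0, "dz": 35, "spin": 0}, {"claw": 0, "dx": 0, "dy": 0, "dz": 20, "spin": 0}, {"claw": 0, "dx": 0, "dy": 0, "dz": 0, "spin": 0}, {"claw": 0.4, "dx": 0, "dy": 0, "dz": 0, "spin": 0}])

```text
time: 18.35
position: [0.4535, -0.0869, 0.0255]
eef_rot: [-0.0, 0.24, 0.971, 0.0]
force: [0.6, -0.3, 0.8]
opening: 0.0734
finger_force: 0.0
```

Call:
drive_tool(moves=[{"claw": 1, "dx": 0, "dy": 0, "dz": 0, "spin": 0}, {"claw": 1, "dx": 0, "dy": 0, "dz": 0, "spin": 0}, {"claw": 1, "dx": 0, "dy": 0, "dz": 0, "spin": 0}, {"claw": 1, "dx": 0, "dy": 0, "dz": 0, "spin": 0}, {"claw": 1, "dx": 0, "dy": 0, "dz": 0, "spin": 0}])

```text
time: 18.85
position: [0.4538, -0.0879, 0.0269]
eef_rot: [0.002, 0.241, 0.971, -0.0]
force: [-1.4, -0.7, 6.8]
opening: 0.0383
finger_force: 59.4
```

Call:
drive_tool(moves=[{"claw": 1, "dx": 0, "dy": 0, "dz": -10, "spin": 0}, {"claw": 1, "dx": 0, "dy": 0, "dz": -30, "spin": 0}, {"claw": 1, "dx": 0, "dy": 0, "dz": -40, "spin": 0}, {"claw": 1, "dx": 0, "dy": 0, "dz": 0, "spin": 0}, {"claw": 1, "dx": 0, "dy": 0, "dz": 0, "spin": 0}])

```text
time: 19.35
position: [0.4536, -0.0878, 0.1068]
eef_rot: [0.002, 0.241, 0.971, -0.0]
force: [-0.3, -0.2, -0.3]
opening: 0.038
finger_force: 60.4
```

```bash
python3 go.py 609.6 -61 100 93.5
```

```text
t 19.35 pos [453.6 -87.8 106.8] yaw 62.1 open 0.038 F [-0.3 -0.2 -0.3]
spin -31.4 then d [-157.3   17.2    7.3] rows>= 4.0
```

Call:
drive_tool(moves=[{"claw": 1, "dx": 0, "dy": 0, "dz": 0, "spin": -8}, {"claw": 1, "dx": 0, "dy": 0, "dz": 0, "spin": -8}, {"claw": 1, "dx": 0, "dy": 0, "dz": 0, "spin": -8}, {"claw": 1, "dx": 0, "dy": 0, "dz": 0, "spin": -7.4}, {"claw": 1, "dx": 0, "dy": 0, "dz": 0, "spin": 0}])

```text
time: 19.85
position: [0.4515, -0.087, 0.1042]
eef_rot: [-0.001, -0.031, 1.0, 0.001]
force: [0.5, -1.0, -1.1]
opening: 0.0379
finger_force: 60.4
```

Call:
drive_tool(moves=[{"claw": 1, "dx": -30, "dy": 5, "dz": 0, "spin": 0}, {"claw": 1, "dx": -45, "dy": 5, "dz": 0, "spin": 0}, {"claw": 1, "dx": -45, "dy": 5, "dz": 0, "spin": 0}, {"claw": 1, "dx": -42, "dy": 2, "dz": 0, "spin": 0}, {"claw": 1, "dx": 0, "dy": 0, "dz": 0, "spin": 0}])

```text
time: 20.35
position: [0.6182, -0.0601, 0.1043]
eef_rot: [0.002, -0.03, 1.0, -0.0]
force: [-0.0, 0.3, -1.0]
opening: 0.0382
finger_force: 60.4
```

Call:
drive_tool(moves=[{"claw": 1, "dx": 0, "dy": 0, "dz": 20, "spin": 0}, {"claw": 1, "dx": 0, "dy": 0, "dz": 20, "spin": 0}, {"claw": 1, "dx": 0, "dy": 0, "dz": 0, "spin": 0}])

```text
time: 20.65
position: [0.6097, -0.0599, 0.0616]
eef_rot: [-0.004, -0.03, 1.0, 0.001]
force: [-0.6, 0.2, -1.0]
opening: 0.038
finger_force: 60.4
```

```bash
python3 go.py 613 -61 31 93.5
python3 - <<'E'
from h import *
p,d=cams.capture("scene"); cv2.imwrite("pics/s5.png",cv2.resize(p[110:240,150:300,::-1],None,fx=4,fy=4,interpolation=cv2.INTER_CUBIC))
E
```

```text
t 20.65 pos [609.7 -59.9  61.6] yaw 93.4 open 0.038 F [-0.6  0.2 -1. ]
spin -0.1 then d [-3.5 -1.4 30.6] rows>= 1.0
```

View pics/s5.png

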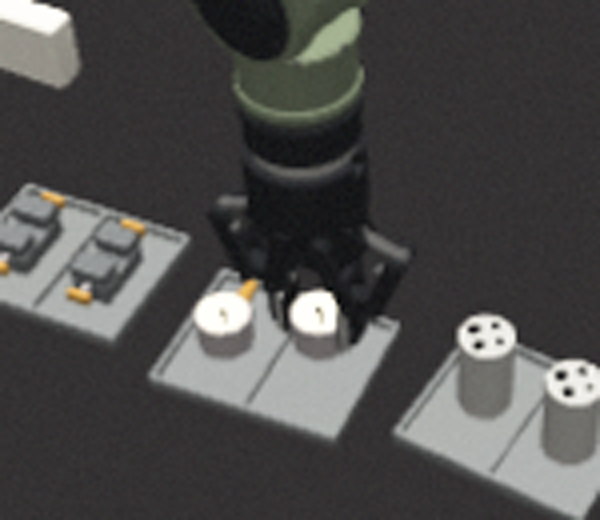

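The gauge is held level at (318,320), over its empty bay.

Call:
drive_tool(moves=[{"claw": 1, "dx": 0, "dy": 0, "dz": 18, "spin": 0}, {"claw": 1, "dx": 0, "dy": 0, "dz": 7, "spin": 0}, {"claw": 1, "dx": 0, "dy": 0, "dz": 2, "spin": 0}, {"claw": 1, "dx": 0, "dy": 0, "dz": 0, "spin": 0}])

```text
time: 21.1
position: [0.6132, -0.0606, 0.0387]
eef_rot: [-0.0, -0.03, 1.0, -0.0]
force: [-0.6, 0.1, -0.4]
opening: 0.0379
finger_force: 60.4
```

Call:
drive_tool(moves=[{"claw": 1, "dx": 0, "dy": 0, "dz": 1, "spin": 0}, {"claw": 1, "dx": 0, "dy": 0, "dz": 1, "spin": 0}])

```text
time: 21.3
position: [0.6138, -0.0606, 0.037]
eef_rot: [0.001, -0.031, 1.0, -0.0]
force: [-0.9, 0.2, 0.4]
opening: 0.0383
finger_force: 60.4
```

Call:
drive_tool(moves=[{"claw": 1, "dx": 0, "dy": 0, "dz": 2, "spin": 0}, {"claw": 1, "dx": 0, "dy": 0, "dz": 2, "spin": 0}, {"claw": 1, "dx": 0, "dy": 0, "dz": 1, "spin": 0}, {"claw": 1, "dx": 0, "dy": 0, "dz": 0, "spin": 0}])

```text
time: 21.7
position: [0.6132, -0.0605, 0.0311]
eef_rot: [-0.0, -0.031, 1.0, 0.0]
force: [0.6, 0.3, -1.3]
opening: 0.038
finger_force: 60.4
```

Call:
drive_tool(moves=[{"claw": 1, "dx": 0, "dy": 0, "dz": 0.5, "spin": 0}, {"claw": 1, "dx": 0, "dy": 0, "dz": 0.5, "spin": 0}])

```text
time: 21.9
position: [0.6132, -0.0605, 0.0309]
eef_rot: [0.0, -0.031, 1.0, -0.0]
force: [-2.4, 0.1, 8.7]
opening: 0.0379
finger_force: 60.8
```

Call:
drive_tool(moves=[{"claw": 0.45, "dx": 0, "dy": 0, "dz": 0, "spin": 0}, {"claw": 0.4, "dx": 0, "dy": 0, "dz": 0, "spin": 0}, {"claw": 0.4, "dx": 0, "dy": 0, "dz": -15, "spin": 0}, {"claw": 0.4, "dx": 0, "dy": 0, "dz": -45, "spin": 0}, {"claw": 0.4, "dx": 0, "dy": 0, "dz": -50, "spin": 0}])

```text
time: 22.4
position: [0.6119, -0.0603, 0.1408]
eef_rot: [-0.002, -0.031, 1.0, 0.0]
force: [2.3, 0.0, -0.2]
opening: 0.0514
finger_force: 0.0
```

Call:
drive_tool(moves=[{"claw": 0.4, "dx": 40, "dy": 0, "dz": -30, "spin": 0}, {"claw": 0.4, "dx": 45, "dy": 0, "dz": 0, "spin": 0}, {"claw": 0.4, "dx": 45, "dy": 0, "dz": 0, "spin": 0}, {"claw": 0.4, "dx": 45, "dy": 0, "dz": 0, "spin": 0}, {"claw": 0.4, "dx": 0, "dy": 0, "dz": 0, "spin": 0}])

```text
time: 22.9
position: [0.4314, -0.0698, 0.17]
eef_rot: [-0.003, -0.03, 1.0, 0.001]
force: [0.1, 0.5, 0.1]
opening: 0.0512
finger_force: 0.0
```

Run:
```python
from h import *
p,d=cams.capture("scene"); P=cloud("scene",d).reshape(-1,3)*1000
for nm,x,y,h in(("gauge",613,-61,32),("thick",588,51,69),("slim",607,316,69),("boss",602,-308,34)):
    m=(abs(P[:,0]-x)<45)&(abs(P[:,1]-y)<30)&(abs(P[:,2]-h)<5)
    a=P[m]; r=cv2.minAreaRect(a[:,:2].astype(np.float32)); print(nm,m.sum(),a.mean(0).round(1),np.round(r[0],1),"tilt",np.linalg.lstsq(np.c_[a[:,:2],np.ones(len(a))],a[:,2],rcond=None)[0][:2].round(3))
print(ctrl.state()["time"])
cv2.imwrite("pics/s6.png",cv2.resize(p[100:300,130:430,::-1],None,fx=2.6,fy=2.6,interpolation=cv2.INTER_CUBIC))
```

```text
gauge 136 [613.6 -57.9  31.6] [611.8 -59. ] tilt [-0.011 -0.004]
thick 129 [585.1  53.3  68.4] [584.1  52.9] tilt [-0.015 -0.009]
slim 65 [605.5 317.   67. ] [604.9 316.9] tilt [-0.019  0.02 ]
boss 103 [ 603.6 -307.1   32.8] [ 602.7 -307.9] tilt [-0.008 -0.005]
22.95
```

View pics/s6.png

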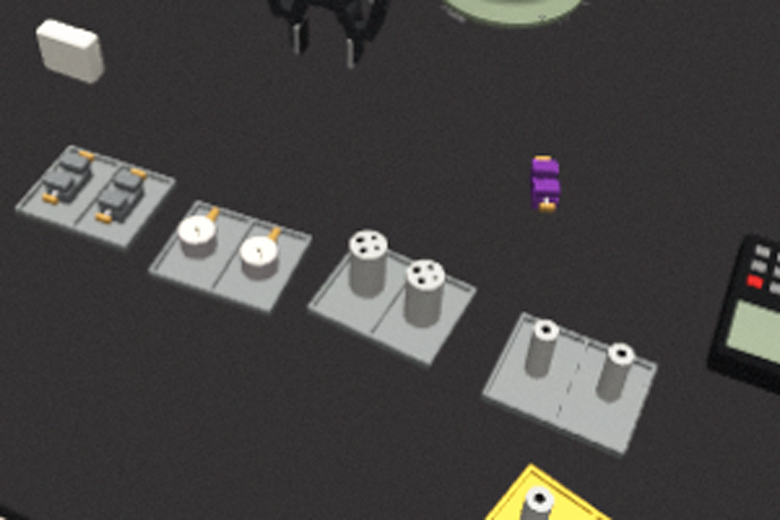

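All four pieces sit level in their bays: boss (68,180), gauge (258,258), thick insert (368,265) and slim insert (615,375). The gripper is clear of everything.

```bash
python3 -c "
from workcell import ctrl
print(ctrl.job_done())"
```

```text
the job is handed in; nothing more can be done
None
```

The boss head, slim insert, thick insert and gauge are each set down level in the empty bay beside their match, the timer and readout weren't touched, and the job was handed in at about 23 s (no verdict returned).

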